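Roll the collet nut and the bearing home in their gutters

TASK

On the machinist's bench a collet nut and a ball bearing have rolled down to the low ends of their two sloped gutters. With the fingertips, push each one up its gutter and over the crest, so that it settles against the stop plate at the upper end and cannot roll back. Only push: do not lift either part out of its gutter, and leave everything else on the bench standing and lying where it is.

Things in the scene. Friction and masses are not known exactly. Their poses are not given: they have to be found in the camera images.
- nut: Steel collet nut, a round ring-like part 50 mm in diameter and 30 mm wide with dark notches round its rim, about 0.25 kg (0.18 to 0.35), standing on its rim in the wide gutter, axle across the gutter. Origin: its middle, 25 mm above the gutter floor; y is its axle; x and z turn as it rolls. It rolls or slides freely under a push of under 10 N.
- bearing: Steel ball bearing, a disc 62 mm in diameter and 16 mm wide with a dark seal on its faces, about 0.20 kg (0.14 to 0.28), standing on its rim in the narrow gutter, axle across the gutter. Origin: its middle, 31 mm above the gutter floor; y is its axle; x and z turn as it rolls. It rolls or slides freely under a push of under 10 N.
- wide_gutter: Fixed open aluminium gutter for the nut, on a dark base plate 208 x 58 x 10 mm. Origin: bench level, on the centre line; x: level, uphill along the gutter; z: up. Inner width 34 mm, outer 40; side walls 14 mm above the floor. At the start the nut rests against the low lip, middle at (-77, 0, 64) mm in this frame.
- narrow_gutter: Fixed open aluminium gutter for the bearing, on a dark base plate 217 x 58 x 10 mm. Origin: bench level, on the centre line; x: level, uphill along the gutter; z: up. Inner width 20 mm, outer 26; side walls 14 mm above the floor. At the start the bearing rests against the low lip, middle at (-78, 0, 70) mm in this frame.
- wide_gutter_foot (a point): Point on the floor of the wide gutter, on its centre line, at the inner face of the low lip (10 mm high), 36 mm above the bench. x runs up along the floor, z square to it. The floor rises at 8 degrees for 145 mm to a crest, then falls at 9 degrees to the stop plate: past the crest the part rolls on to the stop by itself; short of it, back to the lip.
- narrow_gutter_foot (a point): Point on the floor of the narrow gutter, on its centre line, at the inner face of the low lip (10 mm high), 36 mm above the bench. x runs up along the floor, z square to it. The floor rises at 8 degrees for 148 mm to a crest, then falls at 9 degrees to the stop plate: past the crest the part rolls on to the stop by itself; short of it, back to the lip.
- wide_gutter_seat (a point): Where the nut's middle lies when it is home: on the seat floor, its rim touching the stop plate of the wide gutter, which stands 29 mm above the seat floor; 24 mm past the crest.
- narrow_gutter_seat (a point): Where the bearing's middle lies when it is home: on the seat floor, its rim touching the stop plate of the narrow gutter, which stands 35 mm above the seat floor; 24 mm past the crest.
- holder_middle: Tool holder standing between the two gutters, dark steel, 62 mm across, 95 mm high. Bystander: leave it alone. Origin: centre of its underside.
- holder_far: The same kind of tool holder, standing beyond the gutters. Bystander: leave it alone. Origin: centre of its underside.
- case_red: Square plastic cutter case 85 x 18 x 18 mm with a red cap, lying in front of the robot between the low ends of the gutters. Bystander: leave it alone. Origin: centre of its underside.
- case_black: Black square cutter case 100 x 18 x 18 mm lying beyond the gutters on the right. Bystander: leave it alone. Origin: centre of its underside.
- case_blue: Square plastic cutter case 85 x 18 x 18 mm with a blue cap, lying beyond the gutters on the left. Bystander: leave it alone. Origin: centre of its underside.
- spare_bearing: Small steel ring 44 mm across, 14 mm high, lying flat on the bench at the left. Bystander: leave it alone. Origin: centre of its underside.
- countersink: Steel countersink cutter standing on its head, 38 mm across, 58 mm high, at the right. Bystander: leave it alone. Origin: centre of its underside.
Not all that is in view belongs to the job. Leave any brown or turquoise look-alike of the nut alone.

How it is judged:
At the end, for the whole second after the job is handed in: The nut and the bearing each lie with their middle within 6 mm of their seat point against the stop plate, axle across the gutter (within 0.2 rad), at rest (under 0.02 m/s), and every bystander is within 20 mm of where it was, the standing ones upright within 0.3 rad (distance between nut and wide_gutter_seat below 0.006 m and angle between the y axis of nut and the y axis of wide_gutter, either way round below 0.2 rad and linear speed of each of nut, bearing below 0.02 m/s and distance between bearing and narrow_gutter_seat below 0.006 m and angle between the y axis of bearing and the y axis of narrow_gutter, either way round below 0.2 rad and distance of each of holder_middle, holder_far, case_red, case_black, case_blue, spare_bearing, countersink from where it was at the start of the episode below 0.02 m and angle between each of holder_middle, holder_far, countersink's own z axis and vertical below 0.3 rad); the robot touches nothing.
It fails at once if the nut is lifted off the gutter floor (its middle more than 10 mm above where it rolls) (z of nut in the frame of wide_gutter_foot above 0.035 m).
It fails at once if the bearing is lifted off the gutter floor (its middle more than 10 mm above where it rolls) (z of bearing in the frame of narrow_gutter_foot above 0.041 m).
It fails at once if another thing on the bench is shifted by more than 20 mm or knocked over (distance of any of holder_middle, holder_far, case_red, case_black, case_blue, spare_bearing, countersink from where it was at the start of the episode above 0.02 m or angle between any of holder_middle, holder_far, countersink's own z axis and vertical above 0.3 rad).
It also fails if it takes over 51 s, if anything falls off the work surface, if the arm or the gripper's body presses on something with over 40 N, if the wrist force passes 120 N, or if a joint passes its speed limit or range.

ROBOT

A 6-joint arm with a two-finger parallel gripper is mounted at the origin on the work surface. World frame = base frame: x ahead of the robot, y to its left, z up, the work surface at z = 0. Lengths are in m, angles in rad, forces in N, time in s.
With the tool pointing down it reaches from about 0.4 to 0.825 m from the base axis. Payload 7 kg.
Tool frame: the origin (TCP) lies at the centre of the arm's flange, where the gripper is bolted on; the fingertips stand 178 mm ahead of it and the grasp point (between the pads) lies 159 mm ahead of it; z points along the fingers, y is the direction in which the jaws open and shut (so a half turn about z gives the same grasp; the last joint's range is limited). The gripper opens to 88 mm and grips with 3 to 60 N. Pads are 19 mm wide; open, the fingers measure 130 mm over their backs; the gripper's body (78 mm by 193 mm) begins 47 mm behind the grasp point.
Start: joints at [-0.861, 0.359, 0.012, 0, -1.224, -0.288], TCP at [0.276, -0.616, 0.405] pointing down, gripper open.
Joint ranges: [-3.07, 3.07], [-1.43, 2.12], [-1.02, 1.25], [-3.03, 1.67], [-3.05, -0], [-3.03, 3.03]. Speed limits (rad/s): [2.39, 2.39, 3.01, 3.14, 3.14, 3.14].

INTERFACE

Orientations are given as [roll, pitch, yaw] about the fixed x, y, z axes, in that order (R = Rz(yaw) Ry(pitch) Rx(roll)).
In Python, from station import * gives the robot as it stands.
- The arm moves only by the tool send_rows, never from a script. Its argument "motion" is a list of rows, each an object with "offset": the shift along the tool's x, y, z in cm, a list of three; "turn": the turn about the tool's z in degrees. In form: [{"offset": [x, y, z], "turn": turn}, ...]. A call has 1 to 8 rows; each row is the pose to reach, as a shift and turn from the pose commanded when the call began, along the tool's axes at that moment; what a row does not reach only later rows make up. A row lasts 1/10 s, in which the tool goes at most 50 mm and 8.59 degrees, less where a joint would pass 70% of its speed; a pose out of reach is approached as far as the arm can. A call with a gripper value outside its range is refused whole. "hand" is the opening, from -1 (shut) to 1 (fully open), set as the call begins (left out, the last holds). The fingers move at their own pace and stop on an object; "squeeze" is the grip in N (left out, the last holds). Time passes only in rows, so rows that repeat a pose let the fingers close. It gives the time, the measured TCP pose, the force and the opening at its end, in the units of the state.
- get_state(): the state, without advancing time (a new reading comes with each control period).
- grab_frame(name): name is "scene" or "top" or "wrist"; returns a dict with "frame" (384x512x3 uint8, blue, green, red), "range_z" (384x512 float32, m along the optical axis (not along the pixel's ray), 0 where there is no reading), "vertical_fov" (degrees; the focal length in pixels is half the picture's height over the tangent of half this angle, whatever the lens; pixels are square), "cx", "cy" (the principal point, pixels), "k1" (the pictures are not rectified: a ray, as slopes to the right and down, at radius r is drawn at 1 + k1 r^2 times it, then the intrinsics apply), "cam_to_world" (4x4, takes a point from camera to world coordinates). Camera axes: x right, y up, looking along -z (the intrinsics and any distortion apply to the point x, -y, -z); pixel columns grow to the right and rows downward; lengths in m; the calibration is good to about 2 mm. A picture is of the moment at which its call begins.
- job_done(): hands the job in, once; it reports no verdict.
The state is a dict: "t": time; "q": joint angles; "qd": joint speeds; "joint_efforts": joint torques, N m; "eef_pos": TCP position; "ee_rot": TCP orientation; "force": force on the tool from outside, world axes, zero at the start; "moment": the same for the moment, N m; "width": finger opening in m.
Only numpy, scipy, OpenCV 4.12 (cv2) and the standard library are available. Lean on these libraries where they do the work, as an engineer would, in place of code of your own. Each camera call takes 0.05 s, during which the arm holds its last target. There are 200 camera calls.

## Working session

There is one attempt and no reset: what is moved stays moved. The work goes in short steps, Python scripts to look and compute and a tool call to move; the robot and the scene stay as the last step left them, time stands still between calls to the robot, and variables do not carry over. Pictures are saved under pics/ and viewed, about 8 in all and at most 12, crops included, and the job is handed in when it is done.

Besides the shell and the picture viewer there is one more tool, called after ">>>" as name(argument=value, ...) on one line, values as JSON. send_rows: Moves the arm, as the interface text tells. Its arguments: {"type":"object","properties":{"motion":{"type":"array"},"hand":{"type":"number"},"squeeze":{"type":"number"}},"required":["motion"]}

```bash
ls; mkdir -p pics
cat > h.py <<'E'
from station import *
import numpy as np, cv2
def shot(n):
    return grab_frame(n)
def K(f):
    h=f["frame"].shape[0]; return h/2/np.tan(np.radians(f["vertical_fov"])/2)
def rays(f,uv):
    fl=K(f); uv=np.asarray(uv,float).reshape(-1,1,2)
    M=np.array([[fl,0,f["cx"]],[0,fl,f["cy"]],[0,0,1]])
    return cv2.undistortPoints(uv,M,np.array([f["k1"],0,0,0.]))[:,0]
def cloud(f):
    h,w=f["range_z"].shape; v,u=np.mgrid[:h,:w]
    s=rays(f,np.stack([u,v],-1).reshape(-1,2)); z=f["range_z"].reshape(-1)
    P=np.stack([s[:,0]*z,-s[:,1]*z,-z],-1); T=np.array(f["cam_to_world"])
    P=P@T[:3,:3].T+T[:3,3]; P[z==0]=np.nan
    return P.reshape(h,w,3)
E
python3 - <<'E'
from h import *
import pickle
fs={n:shot(n) for n in("scene","top")}
pickle.dump(fs,open("f0.pkl","wb"))
for n,f in fs.items():
    cv2.imwrite(f"pics/{n}0.png",cv2.resize(f["frame"],(800,600),interpolation=cv2.INTER_CUBIC))
    print(n,f["vertical_fov"],f["k1"],np.round(f["cam_to_world"],3).tolist())
print(get_state())
E
```

```text
pics
scene 51.589795528175955 -0.035880395910357334 [[-0.663, -0.628, 0.408, 1.036], [0.749, -0.548, 0.374, 0.429], [-0.011, 0.553, 0.833, 1.003], [0.0, 0.0, 0.0, 1.0]]
top 55.96559007816119 0.022974716506480856 [[0.009, 0.991, -0.133, 0.439], [-1.0, 0.009, 0.006, 0.016], [0.008, 0.133, 0.991, 0.991], [0.0, 0.0, 0.0, 1.0]]
{'t': 0.1, 'q': array([-8.60895515e-01,  3.59288961e-01,  1.11604558e-02, -3.07048180e-04,
       -1.22408165e+00, -2.88082155e-01]), 'qd': array([ 4.25073727e-05, -1.17197651e-03,  2.24133779e-03,  1.38664458e-03,
        5.32238273e-04, -6.66534576e-04]), 'joint_efforts': array([-1.96507171e-03, -5.84161627e+01,  2.93752134e+01,  7.01552331e+00,
        1.01539999e-02, -5.56078805e-05]), 'eef_pos': array([ 0.27627511, -0.61568295,  0.4038378 ]), 'ee_rot': array([ 3.14015507e+00, -1.24958899e-04, -2.71987845e+00]), 'force': array([-0.26804685,  0.08891381,  0.15164411]), 'moment': array([ 0.03366799,  0.03017035, -0.00372061]), 'width': 0.08745102588202958}
```

View pics/top0.png

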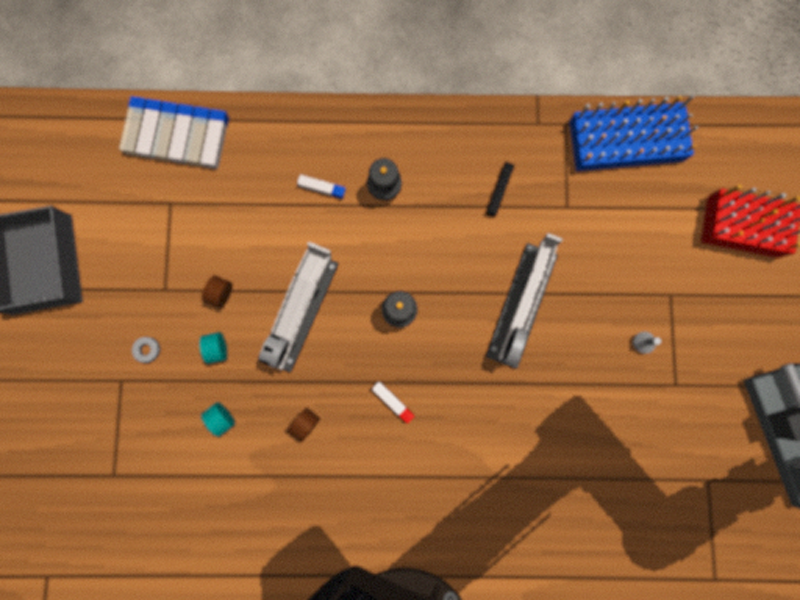

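View pics/scene0.png

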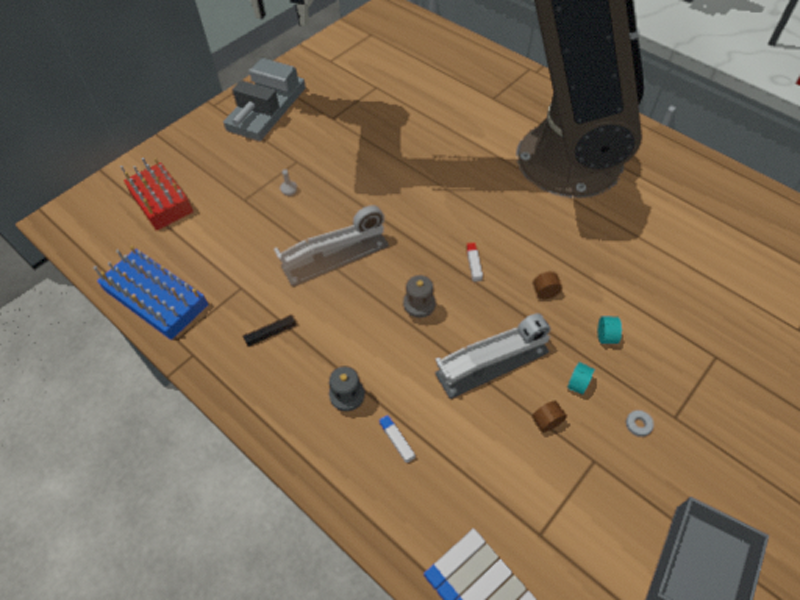

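The top view shows the steel nut at about (272,350) in the left, wide gutter and the bearing at (513,345) in the right, narrow gutter. The brown pieces at (217,291) and (303,424) and the turquoise ones at (213,348) and (217,419) lie outside any gutter, so they are the decoys. Next I measure the gutters from depth.

Run:
```python
from h import *
import pickle
fs=pickle.load(open("f0.pkl","rb"))
top=cloud(fs["top"]); sc=cloud(fs["scene"])
rois={"wide":(160,150,222,242),"narrow":(305,145,365,240)}
for n,(a,b,c,d) in rois.items():
    P=top[b:d,a:c].reshape(-1,3); P=P[np.isfinite(P).all(1)]
    lo,hi=P[P[:,2]>.02].min(0)-.02,P[P[:,2]>.02].max(0)+.02
    Q=sc.reshape(-1,3); Q=Q[np.isfinite(Q).all(1)]; Q=Q[((Q[:,:2]>lo[:2])&(Q[:,:2]<hi[:2])).all(1)]
    for m,X in(("top",P),("scene",Q)):
        G=X[X[:,2]>.02]
        r=cv2.minAreaRect(G[:,:2].astype(np.float32)*1000)
        print(n,m,len(G),"rect",np.round(r[0]),np.round(r[1]),round(r[2],1))
        B=X[(X[:,2]>.005)]; rb=cv2.minAreaRect(B[:,:2].astype(np.float32)*1000)
        print("   z>5mm",np.round(rb[0]),np.round(rb[1]),round(rb[2],1))
        a2=np.array(cv2.boxPoints(rb)); 
        H=X[X[:,2]>.075]; print("   high part",len(H),np.round(H.mean(0)*1000),"zmax",np.round(H[:,2].max()*1000))
        # axis profile
        w,h=rb[1]; ang=np.radians(rb[2] if w>h else rb[2]+90); u=np.array([np.cos(ang),np.sin(ang)]); u*=np.sign(u[0])
        s=(X[:,:2]*1000-np.array(rb[0]))@u; t=(X[:,:2]*1000-np.array(rb[0]))@np.array([-u[1],u[0]])
        print("   yaw",np.degrees(np.arctan2(u[1],u[0])))
        for k in range(-120,120,20):
            mm=(s>k)&(s<k+20)&(X[:,2]>.03)
            if mm.sum()>3: print("    ",k,"t",np.round(np.percentile(t[mm],[3,50,97])),"z",np.round(1000*np.percentile(X[mm,2],[5,50,97])))
for nm,(u,v) in dict(hm=(400,305),hf=(384,175),red=(393,402),black=(500,190),blue=(320,187),cs=(645,343)).items():
    print(nm,np.round(top[int(v*.64),int(u*.64)],3))
```

```text
wide top 1385 rect [543. 185.] [ 41. 211.] 67.8
   z>5mm [559. 188.] [242. 145.] 5.8
   high part 264 [490. 206.  83.] zmax 92.0
   yaw 5.829783916473388
     -120 t [23. 32. 55.] z [39. 75. 88.]
     -100 t [14. 30. 54.] z [47. 86. 90.]
     -80 t [ 4. 24. 45.] z [41. 75. 88.]
     -60 t [-7. 18. 39.] z [41. 45. 61.]
     -40 t [-18.   8.  30.] z [45. 49. 64.]
     -20 t [-29.  -3.  19.] z [48. 52. 66.]
     0 t [-39. -13.   8.] z [51. 55. 69.]
     20 t [-49. -23.  -2.] z [52. 56. 70.]
     40 t [-60. -34. -13.] z [49. 53. 68.]
     60 t [-65. -42. -24.] z [48. 61. 78.]
     80 t [-42. -35. -32.] z [73. 77. 78.]
wide scene 1260 rect [544. 186.] [ 43. 208.] 68.0
   z>5mm [546. 182.] [230. 142.] 1.0
   high part 201 [494. 208.  83.] zmax 91.0
   yaw 1.042181134223938
     -100 t [26. 50. 61.] z [42. 79. 88.]
     -80 t [12. 42. 56.] z [40. 82. 90.]
     -60 t [ 3. 29. 48.] z [40. 55. 83.]
     -40 t [-7. 14. 40.] z [43. 46. 61.]
     -20 t [-15.   4.  31.] z [45. 49. 64.]
     0 t [-23.  -5.  23.] z [48. 53. 67.]
     20 t [-31.  -9.  14.] z [48. 55. 69.]
     40 t [-40. -20.   5.] z
[... 817 characters left out ...]
.] 4.1
   high part 172 [ 497. -176.   89.] zmax 103.0
   yaw 4.096872806549072
     -120 t [38. 48. 50.] z [54. 68. 89.]
     -100 t [30. 44. 51.] z [ 39.  76. 101.]
     -80 t [19. 36. 45.] z [ 38.  75. 100.]
     -60 t [ 3. 26. 36.] z [40. 57. 90.]
     -40 t [-8.  4. 26.] z [44. 50. 61.]
     -20 t [-18.  -6.  17.] z [46. 54. 63.]
     0 t [-25. -15.   9.] z [49. 57. 67.]
     20 t [-36. -13.   0.] z [33. 57. 70.]
     40 t [-45. -34. -11.] z [51. 59. 70.]
     60 t [-53. -40. -19.] z [48. 56. 68.]
     80 t [-57. -36. -28.] z [46. 59. 83.]
hm [0.542 0.011 0.092]
hf [0.759 0.042 0.087]
red [0.385 0.023 0.017]
black [ 0.76  -0.166  0.018]
blue [0.762 0.157 0.018]
cs [ 0.49  -0.406  0.022]
```

```bash
cat >> h.py <<'E'
# gutter frames: origin (m), uphill yaw
G={"wide":(np.array([.5435,.1855]),np.radians(-22.1)),"narrow":(np.array([.556,-.201]),np.radians(-20.7))}
def togut(n,P):
    o,a=G[n]; R=np.array([[np.cos(a),-np.sin(a)],[np.sin(a),np.cos(a)]])
    return np.c_[(np.asarray(P)[...,:2].reshape(-1,2)-o)@R,np.asarray(P)[...,2].reshape(-1)]
def goal(n,xg,ztip,yg=0):
    """offset (cm, tool axes) and turn (deg) to bring fingertip centre to gutter point, tool x downhill"""
    s=get_state(); o,a=G[n]; p=np.r_[o+xg*np.array([np.cos(a),np.sin(a)])+yg*np.array([-np.sin(a),np.cos(a)]),ztip+.178]
    y=s["ee_rot"][2]; R=np.array([[np.cos(y),np.sin(y),0],[np.sin(y),-np.cos(y),0],[0,0,-1]])
    dy=-(a+np.pi-y); dy=(dy+np.pi)%(2*np.pi)-np.pi
    return np.round(R.T@(p-s["eef_pos"])*100,2),round(np.degrees(dy),1)
E
python3 - <<'E'
from h import *
import pickle
fs=pickle.load(open("f0.pkl","rb"))
for n,hm in(("wide",.080),("narrow",.087)):
    for c in("top","scene"):
        g=togut(n,cloud(fs[c]))*1000
        m=(abs(g[:,0])<130)&(abs(g[:,1])<40)&(g[:,2]>hm*1000)
        print(n,c,"part: x",np.percentile(g[m,0],[2,50,98]).round(),"y",np.percentile(g[m,1],[2,50,98]).round(),"ztop",g[m,2].max().round())
        for lo,hi in((-40,-10),(10,40),(40,70)):
            w=(g[:,0]>lo)&(g[:,0]<hi)&(abs(g[:,1])<40)&(g[:,2]>35); print("  walls",lo,np.percentile(g[w,1],[1,99]).round(1))
        w=(abs(g[:,0])<140)&(abs(g[:,1])<20)&(g[:,2]>30); print("  ends",np.percentile(g[w,0],[.5,99.5]).round())
print(goal("narrow",-.135,.15))
E
```

```text
wide top part: x [-98. -80. -62.] y [-15.  -1.  14.] ztop 92.0
  walls -40 [-20.1  19.6]
  walls 10 [-20.2  19.7]
  walls 40 [-20.2  19.9]
  ends [-104.  104.]
wide scene part: x [-96. -76. -60.] y [-14.   2.  16.] ztop 91.0
  walls -40 [-19.8  20.8]
  walls 10 [-19.6  20.7]
  walls 40 [-19.4  20.3]
  ends [-101.  103.]
narrow top part: x [-106.  -82.  -57.] y [-10.  -1.   7.] ztop 105.0
  walls -40 [-14.4  12. ]
  walls 10 [-13.9  12. ]
  walls 40 [-13.8  12. ]
  ends [-111.  111.]
narrow scene part: x [-106.  -80.  -58.] y [-8.  2.  9.] ztop 103.0
  walls -40 [-13.9  14.4]
  walls 10 [-14.1  15.3]
  walls 40 [-13.8  13.9]
  ends [-110.  110.]
(array([-32.93,  35.91,   7.58]), np.float64(44.9))
```

>>> send_rows(motion=[{"offset": [-5,5.5,0],"turn": 8},{"offset": [-9,10,0],"turn": 16},{"offset": [-13,14.5,0],"turn": 24},{"offset": [-17,19,0],"turn": 32},{"offset": [-21,23,1],"turn": 40},{"offset": [-25,27,3],"turn": 45},{"offset": [-29,31.5,5],"turn": 45},{"offset": [-32.9,35.9,7.5],"turn": 45}], hand=-1, squeeze=10)

```text
t: 0.9
eef_pos: [0.3981, -0.248, 0.3626]
ee_rot: [3.141, 0.001, 2.778]
force: [2.0, -0.5, -0.8]
width: 0.029
```

>>> send_rows(motion=[{"offset": [0,0,0],"turn": 0},{"offset": [0,0,0],"turn": 0},{"offset": [0,0,0],"turn": 0},{"offset": [0,0,0],"turn": 0}])

```text
t: 1.3
eef_pos: [0.3976, -0.2508, 0.3629]
ee_rot: [-3.142, 0.0, 2.776]
force: [-0.0, 0.2, 0.4]
width: 0.0014
```

Run:
```python
from h import *
s=get_state(); print(s["t"],s["q"],s["eef_pos"],s["ee_rot"],s["width"])
print(goal("narrow",-.135,.15), goal("narrow",-.135,.062))
f=shot("wrist"); cv2.imwrite("pics/w1.png",f["frame"])
g=togut("narrow",cloud(f))*1000
m=(abs(g[:,0])<130)&(abs(g[:,1])<40)&(g[:,2]>87)&(g[:,2]<110)
print("bearing",np.percentile(g[m],[2,50,98],axis=0).round())
for c in (60,100): pass
w=(g[:,0]>-30)&(g[:,0]<50)&(abs(g[:,1])<40)&(g[:,2]>35); print(w.sum(), np.percentile(g[w,1],[1,99]) if w.sum() else '')
```

```text
1.3 [-1.42392930e-01  5.08547602e-02 -4.85360800e-01  1.27722699e-04
 -1.03431808e+00 -1.79387576e+00] [ 0.39761351 -0.25078631  0.36285538] [-3.14154369e+00  2.80464338e-04  2.77618557e+00] 0.001379897254029792
(array([ 0.49, 10.25,  3.49]), np.float64(-0.2)) (array([ 0.49, 10.25, 12.29]), np.float64(-0.2))
bearing [[-107.  -11.   87.]
 [ -97.   -2.   96.]
 [ -83.    6.  102.]]
0
```

View pics/w1.png

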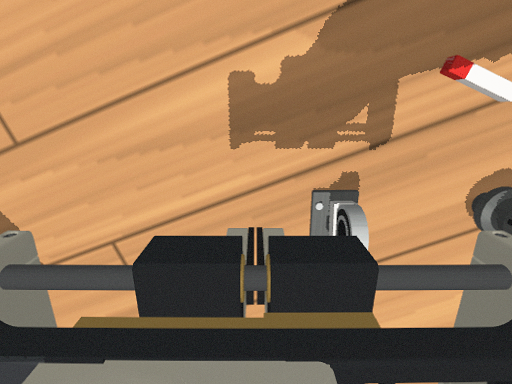

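>>> send_rows(motion=[{"offset": [0.5,5,0],"turn": 0},{"offset": [0.5,10.1,0],"turn": 0},{"offset": [0.5,10.1,4],"turn": 0},{"offset": [0.5,10.1,8],"turn": 0},{"offset": [0.5,10.1,11],"turn": 0},{"offset": [0.5,10.1,12.7],"turn": 0},{"offset": [0.5,10.1,12.7],"turn": 0},{"offset": [0.5,10.1,12.7],"turn": 0}])

```text
t: 2.15
eef_pos: [0.4293, -0.1544, 0.236]
ee_rot: [-3.141, -0.0, 2.777]
force: [0.8, 0.1, -0.3]
width: 0.0004
```

Run:
```python
from h import *
s=get_state(); print(s["t"],s["eef_pos"],s["force"],goal("narrow",-.135,.058,-.001),goal("narrow",.022,.080,-.001))
f=shot("scene"); cv2.imwrite("pics/s1.png",cv2.resize(f["frame"][110:200,160:280],(800,600),interpolation=cv2.INTER_CUBIC))
```

```text
2.15 [ 0.42934983 -0.15435387  0.23600702] [ 0.77073891  0.13098777 -0.31955111] (array([0.  , 0.01, 0.  ]), np.float64(-0.2)) (array([-15.7 ,   0.07,  -2.2 ]), np.float64(-0.2))
```

View pics/s1.png

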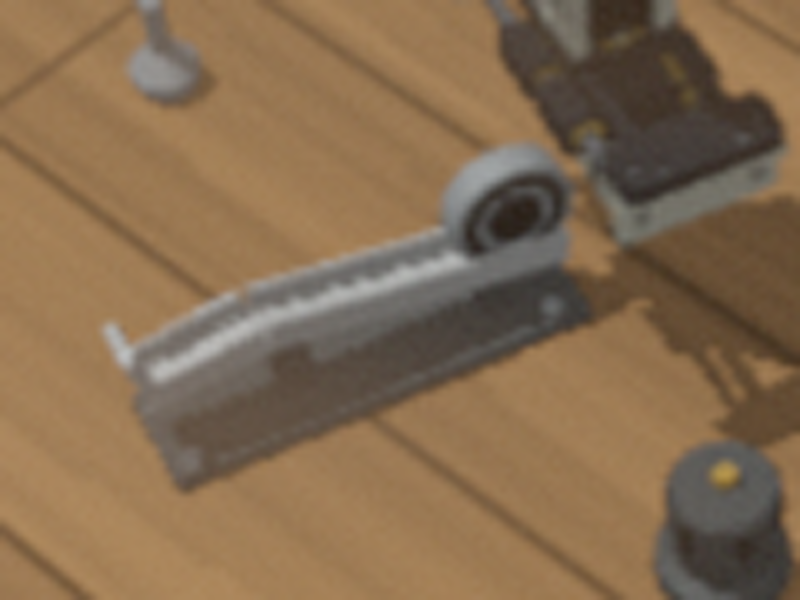

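The crop shows the bearing at (512,205), with the gripper just behind it at the low end. Now I push.

>>> send_rows(motion=[{"offset": [-0.5,0,-0.07],"turn": 0},{"offset": [-1,0,-0.14],"turn": 0},{"offset": [-1.7,0,-0.24],"turn": 0},{"offset": [-2.5,0,-0.35],"turn": 0},{"offset": [-3.3,0,-0.46],"turn": 0},{"offset": [-4.2,0,-0.59],"turn": 0},{"offset": [-5.1,0,-0.71],"turn": 0},{"offset": [-6,0,-0.84],"turn": 0}])

```text
t: 3.0
eef_pos: [0.486, -0.1752, 0.2441]
ee_rot: [-3.142, -0.0, 2.778]
force: [-0.9, 0.6, 0.1]
width: 0.0005
```

Run:
```python
from h import *
s=get_state(); print(s["t"],s["eef_pos"],s["force"],goal("narrow",.022,.080,-.001))
f=shot("scene"); cv2.imwrite("pics/s2.png",cv2.resize(f["frame"][110:200,160:280],(800,600),interpolation=cv2.INTER_CUBIC))
```

```text
3.0 [ 0.48601521 -0.1752481   0.24406586] [-0.94815993  0.60208586  0.09098108] (array([-9.66, -0.01, -1.39]), np.float64(-0.1))
```

View pics/s2.png

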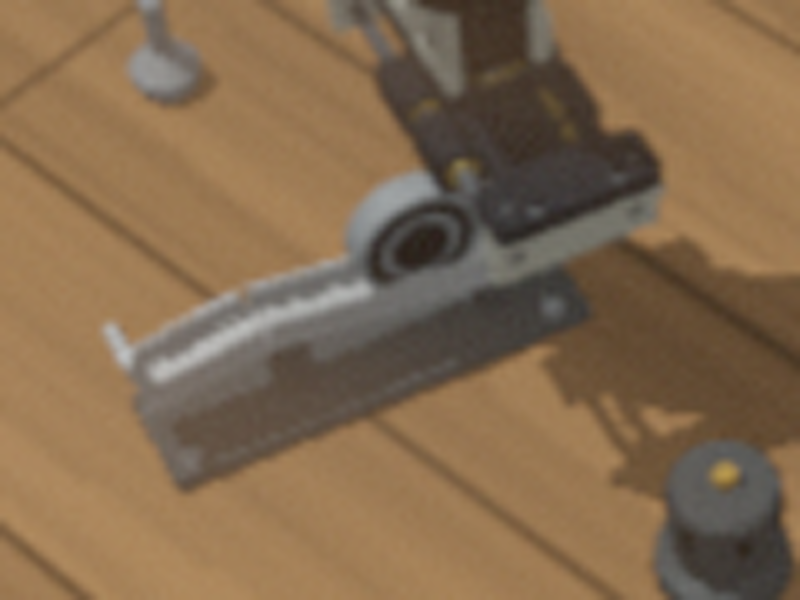

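The bearing is rolling up the gutter, upright and now at (418,240). I carry on past the crest.

>>> send_rows(motion=[{"offset": [-0.9,0,-0.13],"turn": 0},{"offset": [-1.8,0,-0.26],"turn": 0},{"offset": [-2.7,0,-0.39],"turn": 0},{"offset": [-3.6,0,-0.52],"turn": 0},{"offset": [-4.5,0,-0.65],"turn": 0},{"offset": [-5.3,0,-0.76],"turn": 0},{"offset": [-6.1,0,-0.88],"turn": 0},{"offset": [-6.9,0,-0.99],"turn": 0}])

```text
t: 3.85
eef_pos: [0.5503, -0.1998, 0.254]
ee_rot: [-3.142, -0.0, 2.778]
force: [-1.0, -0.6, -0.2]
width: 0.0003
```

>>> send_rows(motion=[{"offset": [-0.6,0,-0.09],"turn": 0},{"offset": [-1.2,0,-0.17],"turn": 0},{"offset": [-1.8,0,-0.26],"turn": 0},{"offset": [-2.3,0,-0.33],"turn": 0},{"offset": [-2.8,0,-0.4],"turn": 0},{"offset": [-2.8,0,-0.4],"turn": 0},{"offset": [-2.8,0,-0.4],"turn": 0},{"offset": [-2.8,0,-0.4],"turn": 0}])

```text
t: 4.65
eef_pos: [0.5756, -0.2094, 0.2579]
ee_rot: [3.142, -0.0, 2.778]
force: [-0.2, -0.2, 0.2]
width: 0.0004
```

Run:
```python
from h import *
s=get_state(); print(s["t"],s["eef_pos"],s["force"])
f=shot("scene"); cv2.imwrite("pics/s3.png",cv2.resize(f["frame"][110:200,160:280],(800,600),interpolation=cv2.INTER_CUBIC))
```

```text
4.65 [ 0.57563225 -0.20938597  0.25788083] [-0.16769315 -0.17516918  0.22593344]
```

View pics/s3.png

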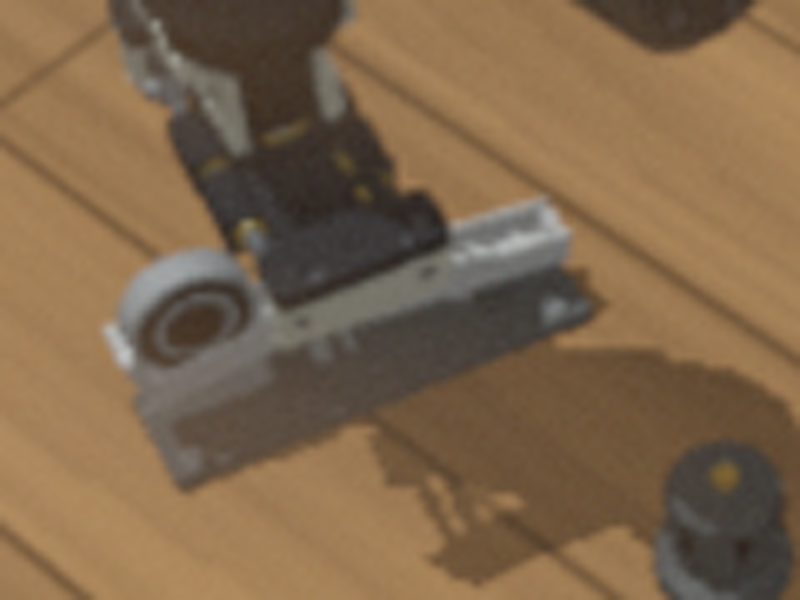

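The bearing lies against the stop plate at (195,320). I back off, lift and go to the nut.

>>> send_rows(motion=[{"offset": [0.8,0,-2],"turn": 0},{"offset": [0.8,0,-6],"turn": 0},{"offset": [0.8,0,-10],"turn": 0},{"offset": [0.8,0,-10],"turn": 0},{"offset": [0.8,0,-10],"turn": 0}])

```text
t: 5.2
eef_pos: [0.5683, -0.2065, 0.3593]
ee_rot: [3.14, 0.003, 2.778]
force: [-0.9, -0.1, -1.2]
width: 0.0007
```

Run:
```python
from h import *
s=get_state(); print(s["t"],s["eef_pos"],s["q"][5],goal("wide",-.130,.18))
```

```text
5.2 [ 0.56826513 -0.20649094  0.35926073] -1.908487402081191 (array([29.25, 36.04,  0.13]), np.float64(1.3))
```

>>> send_rows(motion=[{"offset": [3,3.7,0],"turn": 0},{"offset": [6,7.4,0],"turn": 0},{"offset": [9,11.1,0],"turn": 0},{"offset": [12,14.8,0],"turn": 0},{"offset": [15,18.5,0],"turn": 0},{"offset": [18,22.2,0],"turn": 1.3},{"offset": [21,25.9,0],"turn": 1.3},{"offset": [24,29.6,0],"turn": 1.3}])

```text
t: 6.0
eef_pos: [0.4479, 0.1567, 0.357]
ee_rot: [-3.14, -0.001, 2.755]
force: [1.2, 1.1, 0.1]
width: 0.0003
```

Run:
```python
from h import *
s=get_state(); print(s["t"],s["eef_pos"],s["q"][5],goal("wide",-.130,.18),goal("wide",-.130,.055))
```

```text
6.0 [0.44791632 0.15672407 0.35699159] -2.7095922485909516 (array([ 5.23,  6.26, -0.1 ]), np.float64(-0.0)) (array([ 5.23,  6.26, 12.4 ]), np.float64(-0.0))
```

>>> send_rows(motion=[{"offset": [2.6,3.2,0],"turn": 0},{"offset": [5.2,6.4,0],"turn": 0},{"offset": [5.2,6.4,3],"turn": 0},{"offset": [5.2,6.4,6],"turn": 0},{"offset": [5.2,6.4,9],"turn": 0},{"offset": [5.2,6.4,10],"turn": 0},{"offset": [5.2,6.4,10],"turn": 0}])

```text
t: 6.7
eef_pos: [0.4248, 0.2337, 0.2562]
ee_rot: [-3.137, -0.001, 2.755]
force: [0.1, 0.4, 0.1]
width: 0.0008
```

Run:
```python
from h import *
s=get_state(); print(s["t"],s["eef_pos"],s["q"][5],s["force"],goal("wide",-.130,.056))
```

```text
6.7 [0.42479278 0.23367387 0.25624861] -2.8666819770694802 [0.1307579  0.3663833  0.07172356] (array([0.19, 0.  , 2.22]), np.float64(-0.0))
```

>>> send_rows(motion=[{"offset": [0,0,1.2],"turn": 0},{"offset": [0,0,2.2],"turn": 0},{"offset": [0,0,2.2],"turn": 0},{"offset": [0,0,2.2],"turn": 0}])

```text
t: 7.1
eef_pos: [0.4255, 0.2343, 0.2365]
ee_rot: [3.141, 0.0, 2.755]
force: [-0.4, 0.3, -0.2]
width: 0.0004
```

>>> send_rows(motion=[{"offset": [-0.5,0,-0.06],"turn": 0},{"offset": [-1,0,-0.12],"turn": 0},{"offset": [-1.7,0,-0.2],"turn": 0},{"offset": [-2.5,0,-0.3],"turn": 0},{"offset": [-3.3,0,-0.4],"turn": 0},{"offset": [-4.2,0,-0.5],"turn": 0},{"offset": [-5.1,0,-0.61],"turn": 0},{"offset": [-6,0,-0.72],"turn": 0}])

```text
t: 7.9
eef_pos: [0.4816, 0.2113, 0.2432]
ee_rot: [-3.141, -0.0, 2.755]
force: [-1.0, 0.6, 0.4]
width: 0.0003
```

Run:
```python
from h import *
s=get_state(); print(s["t"],s["eef_pos"],s["force"],goal("wide",.027,.075))
f=shot("scene"); cv2.imwrite("pics/s4.png",cv2.resize(f["frame"][180:270,260:380],(800,600),interpolation=cv2.INTER_CUBIC))
```

```text
7.9 [0.4816344  0.21126918 0.24317291] [-1.04868668  0.55963288  0.43730024] (array([-9.4 , -0.05, -0.98]), np.float64(-0.0))
```

View pics/s4.png

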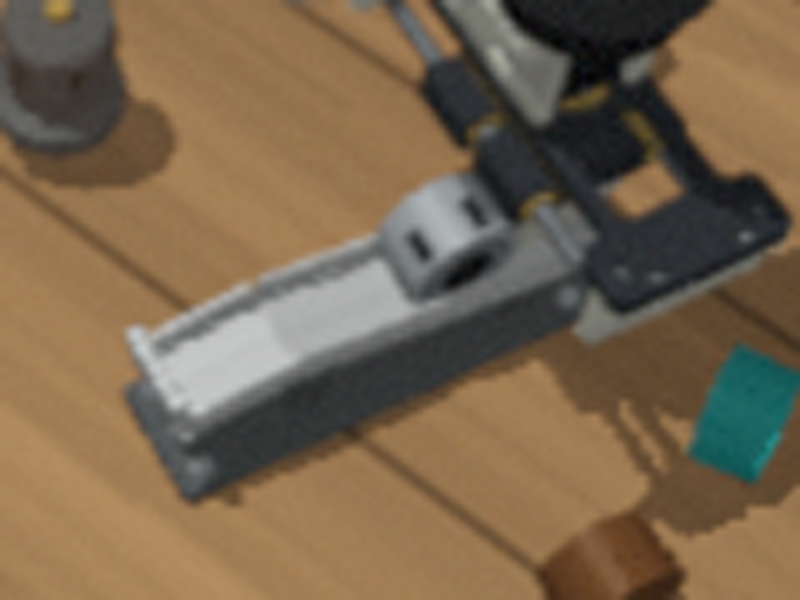

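The nut is at (445,240), rolling squarely up the gutter, and the force is small. I continue over the crest.

>>> send_rows(motion=[{"offset": [-0.9,0,-0.09],"turn": 0},{"offset": [-1.8,0,-0.18],"turn": 0},{"offset": [-2.7,0,-0.28],"turn": 0},{"offset": [-3.6,0,-0.37],"turn": 0},{"offset": [-4.5,0,-0.47],"turn": 0},{"offset": [-5.3,0,-0.55],"turn": 0},{"offset": [-6.1,0,-0.63],"turn": 0},{"offset": [-6.9,0,-0.72],"turn": 0}])

```text
t: 8.75
eef_pos: [0.5454, 0.1854, 0.2504]
ee_rot: [-3.142, -0.0, 2.755]
force: [-0.5, 0.5, 1.9]
width: 0.0004
```

>>> send_rows(motion=[{"offset": [-0.6,0,-0.06],"turn": 0},{"offset": [-1.2,0,-0.12],"turn": 0},{"offset": [-1.8,0,-0.19],"turn": 0},{"offset": [-2.5,0,-0.26],"turn": 0},{"offset": [-2.5,0,-0.26],"turn": 0},{"offset": [-2.5,0,-0.26],"turn": 0},{"offset": [-2.5,0,-0.26],"turn": 0},{"offset": [-2.5,0,-0.26],"turn": 0}])

```text
t: 9.55
eef_pos: [0.5678, 0.1763, 0.253]
ee_rot: [3.142, -0.0, 2.756]
force: [0.8, -0.0, 0.2]
width: 0.0004
```

>>> send_rows(motion=[{"offset": [0.8,0,-2],"turn": 0},{"offset": [0.8,0,-6],"turn": 0},{"offset": [4,0,-10],"turn": 0},{"offset": [8,0,-12],"turn": 0},{"offset": [12,0,-14],"turn": 0},{"offset": [16,0,-14],"turn": 0},{"offset": [16,0,-14],"turn": 0},{"offset": [16,0,-14],"turn": 0}])

```text
t: 10.35
eef_pos: [0.4189, 0.2369, 0.3936]
ee_rot: [3.14, 0.0, 2.758]
force: [1.0, -0.5, 0.5]
width: 0.0007
```

Run:
```python
from h import *
import pickle
f0=pickle.load(open("f0.pkl","rb"))
s=get_state(); print(s["t"],s["eef_pos"],s["force"])
fs={n:shot(n) for n in("scene","top")}
cv2.imwrite("pics/s5.png",cv2.resize(fs["scene"]["frame"][100:292,140:396],(800,600),interpolation=cv2.INTER_CUBIC))
for n,hm in(("wide",.080),("narrow",.087)):
    for c in("top","scene"):
        g=togut(n,cloud(fs[c]))*1000
        m=(abs(g[:,0])<130)&(abs(g[:,1])<30)&(g[:,2]>hm*1000)&(g[:,2]<115)
        print(n,c,"part: x",np.percentile(g[m,0],[2,50,98]).round(),"y",np.percentile(g[m,1],[2,50,98]).round(),"ztop",g[m,2].max().round())
# bystander change: top depth difference outside the gutters
d=abs(fs["top"]["range_z"]-f0["top"]["range_z"])>.012
n,l,st,ce=cv2.connectedComponentsWithStats(d.astype(np.uint8))
print([(x[:5].tolist()) for x in st[1:] if x[4]>15])
```

```text
10.35 [0.41892294 0.23691795 0.39364981] [ 1.03335074 -0.48220947  0.49948754]
wide top part: x [50. 71. 97.] y [-16.  -2.  14.] ztop 106.0
wide scene part: x [53. 79. 97.] y [-14.   4.  17.] ztop 106.0
narrow top part: x [ 45.  69. 102.] y [-9.  0.  7.] ztop 115.0
narrow scene part: x [ 48.  77. 103.] y [-9.  5.  9.] ztop 115.0
[[343, 152, 16, 24, 226], [190, 157, 19, 23, 280], [0, 204, 190, 180, 16109], [321, 209, 16, 25, 230], [166, 213, 20, 23, 288], [197, 362, 78, 22, 948]]
```

View pics/s5.png

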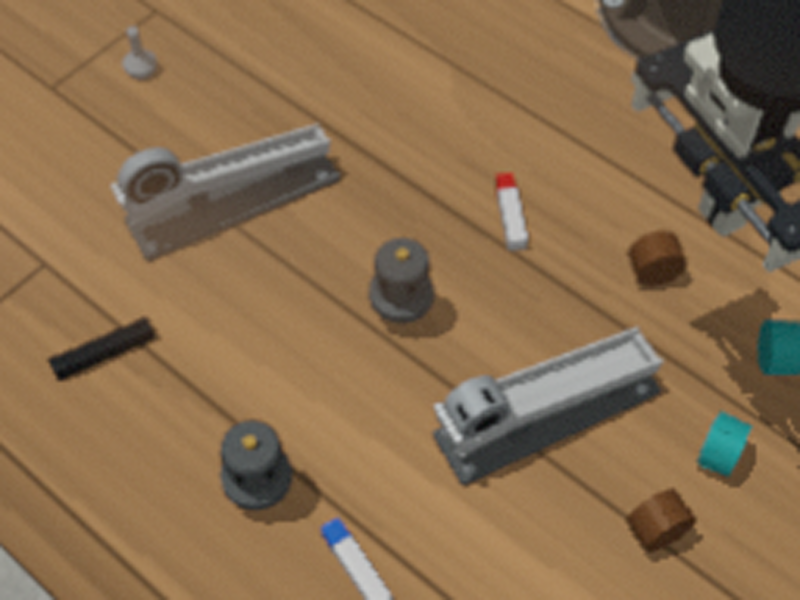

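```bash
python3 -c "
from station import *
print(job_done())"
```

```text
the job is handed in; nothing more can be done
None
```

I pushed both parts up their gutters and over the crest with the closed fingertips, and each now lies against its stop plate. I handed the job in at about 10.4 s of the 51 s allowed; no verdict was reported.

- **Final position:** in the last pictures, the nut's visible surface centres at about x = 71 to 79 mm in its gutter frame and the bearing's at about 69 to 77 mm (two views each). The seats should be near 78 mm. The top view reads lower because it mainly sees the near side of each part, so this is only a rough check. It does not prove the 6 mm tolerance, though in the picture both parts stand square against their stops.
- **One disagreement:** the nut's highest depth reading was 106 mm, where I expected about 103 mm. The same depth reading was already 2 to 3 mm high at the start (92 mm where 89 mm was expected), so I put it down to that and not to a lifted part. The bearing's top read 115 mm, but my height filter cut off there, so that reading does not confirm its height.
- **Bystanders:** the only changes between the first and last top-view depth images, apart from the arm itself, were the old and new places of the two parts. The left side of the last top view was hidden by the arm, so the spare bearing was not visible there. It is also outside the last picture I viewed.
- **Forces:** the readings I took stayed under about 2 N, and the arm is clear of everything.

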